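Move the charged battery pack from the charger to the test meter

TASK

The yellow-topped battery pack in the grey charger is charged: push it down to free its push-push catch, lift it out, and set it in the empty bay of the blue test meter, pushing it down until the catch there holds it flush. Push gently, only until you feel the stop (never more than about 20 N), let go, and leave everything else on the bench where it is.

Things in the scene. Friction and masses are not known exactly. Their poses are not given: they have to be found in the camera images.
- pack: the charged battery pack: upright black block with a bright yellow top part, 64 (x) x 44 (y) x 72 (z) mm, about 0.25 kg. Origin at the centre of its underside, z up. At the start it is caught in the charger. It fits a bay either way round; grasp it by the 44 mm width when it stands proud.
- pack_top (a point): centre of the pack's flat top, 72 mm above its underside: push here with closed fingertips. Either bay needs 3 to 10 N on the way down; at the stop the force climbs by about 4 N per mm; at 12 N the catch has surely worked. More than 20 N is rough handling, 25 N damages it.
- charger: grey charging dock, fixed to the bench, 118 (x) x 104 (y) x 128 (z) mm, white trim round its slot; origin on the bench under the slot's centre. The slot opens upward, 67 (x) x 47 (y) mm with a 5 mm funnel round the mouth; in it a sprung tray carries the pack on a push-push catch.
- charger_mouth (a point): centre of the charger's slot at its rim, 128 mm above the bench. Either bay: raised, the tray's top is 85 mm above the bench and a pack stands 29 mm proud of the rim; caught, it is 30 mm lower and the pack's top is 1 mm below the rim. Catch stop: 5 to 26 mm below the caught position, differing from unit to unit and unseen.
- meter: blue test meter with round dials on top, fixed to the bench, 118 (x) x 200 (y) x 128 (z) mm, from 50 mm on the -y side to 150 mm on the +y side of its origin, which lies on the bench under the slot's centre. Aluminium trim round the slot. Slot, tray and catch as in the charger, but its own stop depth. At the start its bay is empty, its tray raised.
- meter_mouth (a point): centre of the meter's slot at its rim, 128 mm above the bench. Either catch: a push from the raised position to the stop, then let up, leaves the tray caught; a push from the caught position to the stop, then let up, lets it rise by itself in about a second. Let up short of the stop, it springs back to where it was.
- spare: a red-topped pack of the same size lying on its side on the bench, origin at its underside's centre; not to be used or moved
- jar: closed glass jar, 60 mm across, 75 mm tall; origin under its centre; leave it
- spool: orange wire spool, 64 mm across, 46 mm tall; origin under its centre; leave it
- tape: blue tape ring, 84 mm across, 19 mm tall; origin under its centre; leave it
- screwdriver: screwdriver lying on the bench, 180 mm long; leave it
- mug: white mug, 80 mm across, 95 mm tall; origin under its centre; leave it
- wrench: wrench lying on the bench, 160 mm long; leave it
Things that resemble listed ones, but are neither listed nor needed, are in the scene too. What is shaped like the pack but pink is not meant.

How it is judged:
By the outcome, as a careful person would: the job done as asked, in the order asked, and still so for the second after the job is handed in, with the robot touching nothing.
It also fails if it takes over 54 s, if anything falls off the work surface, if the arm or the gripper's body presses on something with over 40 N, if the wrist force passes 120 N, or if a joint passes its speed limit or range.

ROBOT

A 6-joint arm with a two-finger parallel gripper is mounted at the origin on the work surface. World frame = base frame: x ahead of the robot, y to its left, z up, the work surface at z = 0. Lengths are in m, angles in rad, forces in N, time in s.
With the tool pointing down it reaches from about 0.325 to 0.775 m from the base axis. Payload 9.3 kg.
Tool frame: the origin (TCP) lies on the mounting face of the last link; the fingertips stand 173 mm ahead of it and the grasp point (between the pads) lies 155 mm ahead of it; z points along the fingers, y is the line along which they close (so a half turn about z gives the same grasp; the last joint's range is limited). The gripper opens to 85 mm and grips with 20 to 120 N. Pads are 22 mm wide; open, the fingers measure 114 mm over their backs; the gripper's body (76 mm by 85 mm) begins 54 mm behind the grasp point. The pads swing forward as they close: fully open they stand 13 mm farther back than shut.
Start: joints at [1.139, 0.259, 0.021, 1.334, 0, 1.418], TCP at [0.151, 0.529, 0.405] pointing down, gripper open.
Joint ranges: [-3.04, 3.04], [-0.91, 1.82], [-1.04, 1.36], [-1.92, 1.95], [-1.52, 1.45], [-3.14, 3.14]. Speed limits (rad/s): [2.22, 2.22, 2.79, 3.14, 3.14, 3.14].

INTERFACE

Orientations are given as a rotation vector (axis times angle).
In Python, from bench import status, read_camera, camera_info, order, models gives the robot as it stands.
- The arm moves only by the tool arm_command, never from a script. Its argument "targets" is a list of rows, each an object of numbers: "x", "y", "z": the shift along the tool's x, y, z in mm; "spin": the turn about the tool's z in degrees. A call has 1 to 12 rows; each row shifts and turns the commanded pose from where the row before left it, along the tool's axes as they then stand; what a row does not reach is not made up. A row lasts 1/12 s, in which the tool goes at most 41.7 mm and 7.16 degrees, less where a joint would pass 70% of its speed; a pose out of reach is approached as far as the arm can. A call is refused whole if a number of a shift passes 41.7 or a number of a turn 7.16, either way. A call with a gripper value outside its range is refused whole. "fingers" is the opening, from 0 (shut) to 1 (fully open), set as the call begins (left out, the last holds). The fingers move at their own pace and stop on an object; the grip force is fixed at half the most. Time passes only in rows, so rows that do not move let the fingers close. It gives the time, the measured TCP pose, the force, the opening and the grip force at its end, in the units of the state.
- status.read_state(): the state, without advancing time (a new reading comes with each control period).
- read_camera(name): name is "side" or "top" or "wrist"; returns the picture (384x512x3 uint8, red, green, blue); there is no depth.
- camera_info(name): a dict with "camera_matrix" (3x3 intrinsics, pixels), "rvec" (rotation vector, rad) and "tvec" (3), from world to camera coordinates, as OpenCV has them. Camera axes: x right, y down, z forward; pixel columns grow to the right and rows downward; lengths in m; the calibration is good to about 2 mm. The wrist camera is an equidistant fisheye: a pixel r from the principal point sees the ray r / f radians off the axis. A picture is of the moment at which its call begins: read the wrist's pose just before it. camera_info takes no time and is no camera call; for the wrist camera it gives the pose at the moment of the call.
- order.hand_in(): hands the job in; it is judged then, once.
Trained networks look in the newest picture that a camera, given by its name, has taken for a name from the list of things; names that differ only in an ending like _2 or _b are one class to them, and where a whole thing is asked for, a point or a joint stands for the part that bears it (a point fixed in the world has none). Each returns a list of dicts, best first, with "score" (0 to 1); they miss things now and then, are a little off and sometimes report something else, mostly with a low value. They report only what shows in the picture. A call takes as long as a camera call. They do not tell look-alikes from the thing itself.
- models.recognise(camera, label): "extent" ([centre column, centre row, width, height] in pixels, round what is visible of it).
The state is a dict: "clock": time; "joint_positions": joint angles; "joint_vel": joint speeds; "joint_efforts": joint torques, N m; "eef_pos": TCP position; "tcp_rot": TCP orientation; "ft_force": force on the tool from outside, world axes, zero at the start; "wrist_torque": the same for the moment, N m; "gripper_width": finger opening in m; "gripper_force": force on a finger pad.
Only numpy, scipy, OpenCV 4.12 (cv2) and the standard library are available. Lean on these libraries where they do the work, as an engineer would, in place of code of your own. Each camera call takes 0.05 s, during which the arm holds its last target. There are 200 camera calls.

## Working session

There is one attempt and no reset: what is moved stays moved. The work goes in short steps, Python scripts to look and compute and a tool call to move; the robot and the scene stay as the last step left them, time stands still between calls to the robot, and variables do not carry over. Pictures are saved under pics/ and viewed, at most 10 in all, crops included, and the job is handed in when it is done.

Besides the shell and the picture viewer there is one more tool, called after "Request:" by a JSON object that holds its "method" and its "body". arm_command: Moves the arm, as the interface text tells. Its arguments: {"type":"object","properties":{"targets":{"type":"array"},"fingers":{"type":"number"}},"required":["targets"]}

```bash
ls; mkdir -p pics
cat > h.py <<'E'
import numpy as np, cv2
from bench import status, read_camera, camera_info, order, models
def snap(c,f):
    im=read_camera(c); cv2.imwrite('pics/'+f,im[:,:,::-1]); return im
def ray(c,u,v,info=None):
    i=info or camera_info(c); K=np.array(i['camera_matrix']); R=cv2.Rodrigues(np.array(i['rvec'],float))[0]; t=np.array(i['tvec'],float).ravel()
    x=(u-K[0,2])/K[0,0]; y=(v-K[1,2])/K[1,1]
    if c=='wrist':
        r=np.hypot(x,y); d=np.array([x/r*np.sin(r),y/r*np.sin(r),np.cos(r)]) if r>0 else np.array([0,0,1.])
    else: d=np.array([x,y,1.])
    return -R.T@t, R.T@d
def atz(c,u,v,z,info=None):
    o,d=ray(c,u,v,info); return o+d*(z-o[2])/d[2]
E
python3 - <<'E'
from h import *
s=status.read_state(); print(s['clock'],s['eef_pos'],s['tcp_rot'],s['gripper_width'])
a=snap('top','t1.png'); 
for l in ['pack','charger','meter','charger_mouth','meter_mouth','pack_top']:
    for d in models.recognise('top',l)[:3]:
        e=d['extent'];print(l,round(d['score'],2),np.round(e),np.round(atz('top',e[0],e[1],.128),3))
b=snap('side','s1.png')
cv2.imwrite('pics/c1.png',cv2.resize(np.vstack([a,b])[:,:,::-1],(400*1,600)))
E
```

```text
pics
0.0 [0.15134435 0.5287101  0.404052  ] [-4.36464872e-01 -3.11071350e+00  2.06008661e-03] 0.0852559728273141
pack 0.96 [194. 187.  21.  26.] [0.555 0.209 0.128]
pack 0.88 [203. 140.  25.  29.] [0.692 0.191 0.128]
pack 0.83 [153. 187.  29.  26.] [0.553 0.323 0.128]
charger 0.85 [199. 188.  48.  55.] [0.551 0.195 0.128]
charger 0.53 [333. 213.  80.  55.] [ 0.49  -0.178  0.128]
meter 0.83 [334. 213.  78.  52.] [ 0.489 -0.18   0.128]
meter 0.7 [ 97. 194.  41.  35.] [0.528 0.476 0.128]
meter_mouth 0.63 [333. 213.  81.  57.] [ 0.49  -0.178  0.128]
pack_top 0.97 [157. 189.  28.  25.] [0.548 0.311 0.128]
pack_top 0.83 [202. 142.  28.  31.] [0.687 0.193 0.128]
pack_top 0.73 [197. 186.  18.  22.] [0.557 0.202 0.128]
```

View pics/t1.png

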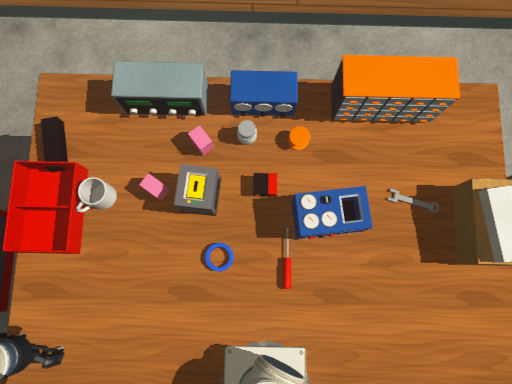

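View pics/s1.png

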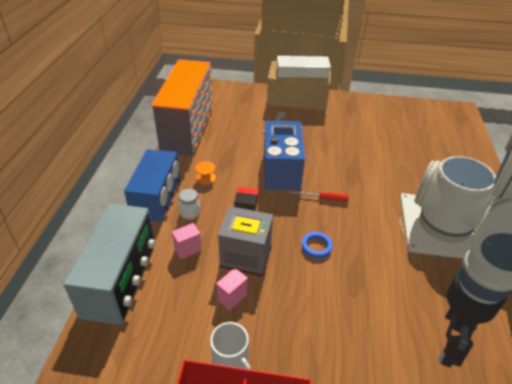

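The top view shows the charger, with the yellow pack in its slot, at (196,187). The meter is at (333,213) with its dark slot at about (351,208). The pink blocks are decoys. Next I'll measure the pack and slot outlines.

```bash
cat >> h.py <<'E'
def rect(c,mask,z,info=None):
    n,l,st,_=cv2.connectedComponentsWithStats(mask.astype(np.uint8))
    k=1+np.argmax(st[1:,4]); cs=cv2.findContours((l==k).astype(np.uint8),0,1)[0][0][:,0]
    P=np.array([atz(c,u,v,z,info)[:2] for u,v in cs],np.float32)
    return cv2.minAreaRect(P),st[k]
E
python3 - <<'E'
from h import *
a=cv2.imread('pics/t1.png')[:,:,::-1].astype(int)
m=(a[...,0]>150)&(a[...,1]>130)&(a[...,2]<90); print(rect('top',m,.127))
d=np.zeros(a.shape[:2],bool); d[190:228,338:366]=1
m=d&~((a[...,2]>60)&(a[...,2]>a[...,0]+30))
print('trim+slot',rect('top',m,.128))
big=np.hstack([cv2.resize(a[155:225,165:235].astype(np.uint8),(400,400)),cv2.resize(a[180:250,295:375-10].astype(np.uint8)[:, -70:],(400,400))])
cv2.imwrite('pics/crop1.png',big[:,:,::-1])
for c in ['top','wrist']:
  i=camera_info(c);R=cv2.Rodrigues(np.array(i['rvec'],float))[0];print(c,-R.T@np.array(i['tvec']).ravel(),R.round(2).tolist(),i['camera_matrix'])
E
```

```text
(((0.55677330493927, 0.20535743236541748), (0.04602307081222534, 0.06685814261436462), 84.05775451660156), array([186, 174,  20,  25, 342], dtype=int32))
trim+slot (((0.5042197108268738, -0.2276146113872528), (0.0757431834936142, 0.056439392268657684), 7.730246543884277), array([339, 194,  24,  29, 535], dtype=int32))
top [0.32897656 0.04014694 1.28102579] [[0.02, -1.0, 0.01], [-0.98, -0.02, -0.18], [0.19, -0.01, -0.98]] [[420.79147131   0.         258.0008779 ]
 [  0.         420.79147131 191.33765085]
 [  0.           0.           1.        ]]
wrist [0.08242585 0.54822336 0.3737185 ] [[0.28, 0.96, -0.0], [0.92, -0.26, 0.28], [0.27, -0.08, -0.96]] [[297.31863964   0.         259.37701259]
 [  0.         297.31863964 188.47938168]
 [  0.           0.           1.        ]]
```

View pics/crop1.png

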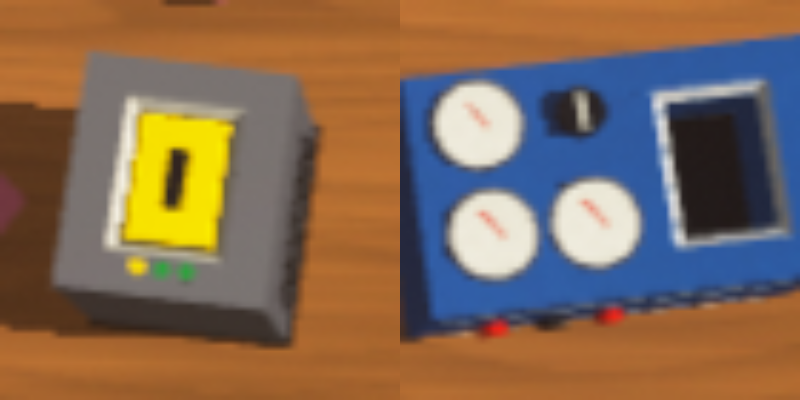

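The close-up puts the pack at about (0.557, 0.205) with yaw −6°, and the meter slot at about (0.504, −0.228) with yaw +8°. I'm setting out with the fingers closed.

Request:
{"method": "arm_command", "body": {"targets": [{"x":-34,"y":-14},{"x":-34,"y":-14},{"x":-34,"y":-14},{"x":-34,"y":-14},{"x":-34,"y":-14},{"x":-34,"y":-14},{"x":-34,"y":-14},{"x":-34,"y":-14},{"x":-34,"y":-14},{"x":-34,"y":-14},{"x":-34,"y":-14},{"x":-34,"y":-14}], "fingers": 0}}

```text
invalid input
```

Request:
{"method": "arm_command", "body": {"targets": [{"spin":-5},{"spin":-5},{}]}}

```text
invalid input
```

```bash
cat >> h.py <<'E'
def togo(x,y,yaw):  # remaining tool-axis shift (mm) in current axes, spin (deg)
    s=status.read_state(); R=cv2.Rodrigues(np.array(s['tcp_rot'],float))[0]; p=np.array(s['eef_pos'])
    d=R.T@(np.array([x,y,p[2]])-p)*1000
    a=np.degrees(np.arctan2(R[1,1],R[0,1]))
    print('t',round(s['clock'],2),'p',p.round(4),'xyz',d.round(1),'spin',round(-(yaw+90-a),1),'zax',R[:,2].round(3),'F',np.round(s['ft_force'],1),'w',round(s['gripper_width'],4))
E
python3 - <<'E'
from h import *
togo(.557,.205,-6)
i=camera_info('wrist'); a=snap('wrist','w1.png').astype(int)
m=(a[...,0]>150)&(a[...,1]>130)&(a[...,2]<90); print(rect('wrist',m,.127,i))
E
```

```text
t 0.4 p [0.1514 0.5287 0.4046] xyz [-479.1 -199.6    0. ] spin -10.0 zax [-0. -0. -1.] F [ 0.3 -0.2 -0.2] w 0.0854Traceback (most recent call last):
  File "<stdin>", line 4, in <module>
  File "h.py", line 16, in rect
    k=1+np.argmax(st[1:,4]); cs=cv2.findContours((l==k).astype(np.uint8),0,1)[0][0][:,0]
        ~~~~~~~~~^^^^^^^^^^
    return _wrapfunc(a, 'argmax', axis=axis, out=out, **kwds)
    return bound(*args, **kwds)
ValueError: attempt to get argmax of an empty sequence
```

View pics/w1.png

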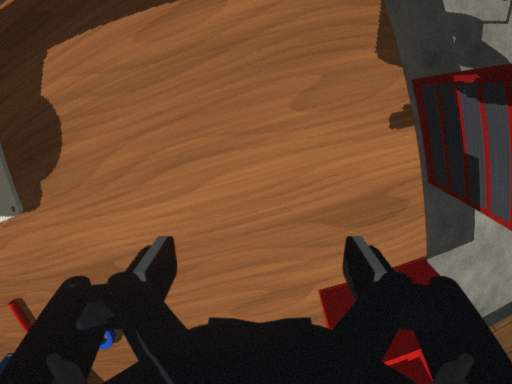

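The move calls were refused, so this wrist picture still shows bare bench and the open fingers. Rows probably need all four keys.

Request:
{"method": "arm_command", "body": {"targets": [{"x":-34,"y":-14,"z":0,"spin":0},{"x":-34,"y":-14,"z":0,"spin":0},{"x":-34,"y":-14,"z":0,"spin":0},{"x":-34,"y":-14,"z":0,"spin":0},{"x":-34,"y":-14,"z":0,"spin":0},{"x":-34,"y":-14,"z":0,"spin":0},{"x":-34,"y":-14,"z":0,"spin":0},{"x":-34,"y":-14,"z":0,"spin":0},{"x":-34,"y":-14,"z":0,"spin":0},{"x":-34,"y":-14,"z":0,"spin":0},{"x":-34,"y":-14,"z":0,"spin":0},{"x":-34,"y":-14,"z":0,"spin":0}], "fingers": 0}}

```text
clock: 1.45
eef_pos: [0.4986, 0.2535, 0.4048]
tcp_rot: [0.437, 3.111, 0.0]
ft_force: [0.7, 0.3, 0.5]
gripper_width: -0.0002
gripper_force: 0.0
```

Request:
{"method": "arm_command", "body": {"targets": [{"x":0,"y":0,"z":0,"spin":-5},{"x":0,"y":0,"z":0,"spin":-5},{"x":0,"y":0,"z":0,"spin":0}]}}

```text
clock: 1.7
eef_pos: [0.498, 0.2543, 0.4044]
tcp_rot: [-0.16, -3.137, 0.0]
ft_force: [-0.4, 0.1, -0.2]
gripper_width: -0.0001
gripper_force: 0.0
```

Run:
```python
from h import *
togo(.557,.205,-6)
i=camera_info('wrist'); a=snap('wrist','w2.png').astype(int)
m=(a[...,0]>150)&(a[...,1]>130)&(a[...,2]<90); print(rect('wrist',m,.127,i))
```

```text
t 1.7 p [0.498  0.2543 0.4044] xyz [-63.7 -43.   -0. ] spin 0.2 zax [-0. -0. -1.] F [-0.4  0.1 -0.2] w -0.0001
(((0.5532334446907043, 0.20523016154766083), (0.04350912198424339, 0.05495178699493408), 84.8340072631836), array([ 190,  222,   47,   52, 1606], dtype=int32))
```

Request:
{"method": "arm_command", "body": {"targets": [{"x":-32,"y":-21.5,"z":0,"spin":0},{"x":-32,"y":-21.5,"z":0,"spin":0},{"x":0,"y":0,"z":30,"spin":0},{"x":0,"y":0,"z":30,"spin":0},{"x":0,"y":0,"z":20,"spin":0},{"x":0,"y":0,"z":0,"spin":0},{"x":0,"y":0,"z":0,"spin":0}]}}

```text
clock: 2.33
eef_pos: [0.5562, 0.2059, 0.3245]
tcp_rot: [-0.166, -3.136, 0.001]
ft_force: [-0.0, 0.1, 0.5]
gripper_width: -0.0003
gripper_force: 0.0
```

Run:
```python
from h import *
togo(.557,.205,-6)
i=camera_info('wrist'); a=snap('wrist','w3.png').astype(int)
m=(a[...,0]>150)&(a[...,1]>130)&(a[...,2]<90); print(rect('wrist',m,.127,i))
```

```text
t 2.33 p [0.5562 0.2059 0.3245] xyz [-0.9 -0.8 -0. ] spin -0.0 zax [-0.002 -0.    -1.   ] F [-0.   0.1  0.5] w -0.0003
(((0.5541802048683167, 0.20538775622844696), (0.04335738718509674, 0.05603725463151932), 84.31230926513672), array([ 222,  177,   74,   85, 3679], dtype=int32))
```

View pics/w3.png

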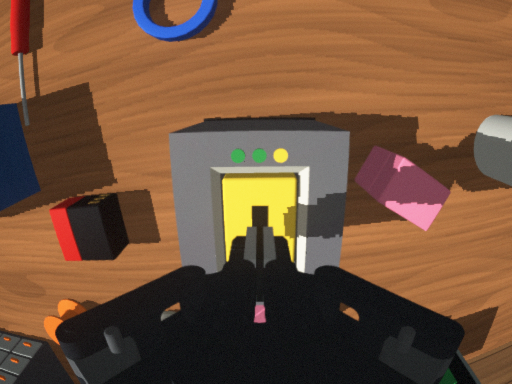

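The tool is centred over the yellow pack, with the fingertips on its top middle at (260,215). The gap is about 24 mm, so I'll descend to contact.

Request:
{"method": "arm_command", "body": {"targets": [{"x":-1,"y":0,"z":15,"spin":0},{"x":0,"y":0,"z":7,"spin":0},{"x":0,"y":0,"z":2,"spin":0},{"x":0,"y":0,"z":2,"spin":0},{"x":0,"y":0,"z":1.5,"spin":0},{"x":0,"y":0,"z":0,"spin":0}]}}

```text
clock: 2.88
eef_pos: [0.5575, 0.2056, 0.2985]
tcp_rot: [0.164, 3.136, 0.001]
ft_force: [-2.2, 0.1, 6.8]
gripper_width: 0.0001
gripper_force: 3.0
```

Request:
{"method": "arm_command", "body": {"targets": [{"x":0,"y":0,"z":1,"spin":0},{"x":0,"y":0,"z":1,"spin":0},{"x":0,"y":0,"z":0,"spin":0}]}}

```text
clock: 3.13
eef_pos: [0.5574, 0.2056, 0.2967]
tcp_rot: [0.164, 3.136, 0.001]
ft_force: [-2.9, 0.7, 6.6]
gripper_width: 0.0004
gripper_force: 3.1
```

Request:
{"method": "arm_command", "body": {"targets": [{"x":0,"y":0,"z":1,"spin":0},{"x":0,"y":0,"z":1,"spin":0},{"x":0,"y":0,"z":0,"spin":0}]}}

```text
clock: 3.38
eef_pos: [0.5574, 0.2056, 0.2948]
tcp_rot: [0.164, 3.136, 0.001]
ft_force: [-2.0, 0.6, 6.3]
gripper_width: 0.0001
gripper_force: 3.4
```

Request:
{"method": "arm_command", "body": {"targets": [{"x":0,"y":0,"z":0.7,"spin":0},{"x":0,"y":0,"z":0.7,"spin":0},{"x":0,"y":0,"z":0,"spin":0}]}}

```text
clock: 3.63
eef_pos: [0.5574, 0.2056, 0.2935]
tcp_rot: [0.164, 3.136, 0.001]
ft_force: [-3.1, -0.6, 7.8]
gripper_width: -0.0002
gripper_force: 3.5
```

Request:
{"method": "arm_command", "body": {"targets": [{"x":0,"y":0,"z":1,"spin":0},{"x":0,"y":0,"z":1,"spin":0},{"x":0,"y":0,"z":0,"spin":0}]}}

```text
clock: 3.88
eef_pos: [0.5574, 0.2056, 0.292]
tcp_rot: [0.164, 3.135, 0.001]
ft_force: [-4.2, -0.5, 11.7]
gripper_width: -0.0
gripper_force: 6.0
```

Request:
{"method": "arm_command", "body": {"targets": [{"x":0,"y":0,"z":0.7,"spin":0},{"x":0,"y":0,"z":0,"spin":0},{"x":0,"y":0,"z":0,"spin":0}]}}

```text
clock: 4.13
eef_pos: [0.5574, 0.2057, 0.2917]
tcp_rot: [0.163, 3.135, 0.002]
ft_force: [-5.4, 0.3, 13.4]
gripper_width: -0.0001
gripper_force: 6.8
```

13.4 N is above 12 N and the force is climbing, so the stop is reached. I'll let up, open the fingers and look.

Request:
{"method": "arm_command", "body": {"targets": [{"x":0,"y":0,"z":-4,"spin":0},{"x":0,"y":0,"z":-20,"spin":0},{"x":0,"y":0,"z":-40,"spin":0},{"x":0,"y":0,"z":-40,"spin":0},{"x":0,"y":0,"z":0,"spin":0}]}}

```text
clock: 4.55
eef_pos: [0.5579, 0.2056, 0.4018]
tcp_rot: [0.163, 3.126, 0.005]
ft_force: [0.5, -0.1, 0.4]
gripper_width: 0.0001
gripper_force: 0.0
```

Request:
{"method": "arm_command", "body": {"targets": [{"x":0,"y":0,"z":0,"spin":0},{"x":0,"y":0,"z":0,"spin":0},{"x":0,"y":0,"z":0,"spin":0},{"x":0,"y":0,"z":0,"spin":0},{"x":0,"y":0,"z":0,"spin":0},{"x":0,"y":0,"z":0,"spin":0},{"x":0,"y":0,"z":0,"spin":0},{"x":0,"y":0,"z":0,"spin":0}], "fingers": 1}}

```text
clock: 5.22
eef_pos: [0.5576, 0.2054, 0.3928]
tcp_rot: [-0.164, -3.137, 0.0]
ft_force: [0.6, -0.4, 0.0]
gripper_width: 0.0856
gripper_force: 0.0
```

Run:
```python
from h import *
togo(.557,.205,-6)
i=camera_info('wrist'); a=snap('wrist','w4.png').astype(int)
m=(a[...,0]>150)&(a[...,1]>130)&(a[...,2]<90)
for z in (.127,.157): print(rect('wrist',m,z,i))
```

```text
t 5.22 p [0.5576 0.2054 0.3928] xyz [ 0.5 -0.5  0. ] spin 0.0 zax [-0.001 -0.    -1.   ] F [ 0.6 -0.4  0. ] w 0.0856
(((0.5679431557655334, 0.20378363132476807), (0.04976353794336319, 0.0727827176451683), 84.53382873535156), array([ 229,  161,   61,   82, 4300], dtype=int32))
(((0.5575146079063416, 0.2049175202846527), (0.043410032987594604, 0.06349025666713715), 84.5337905883789), array([ 229,  161,   61,   82, 4300], dtype=int32))
```

View pics/w4.png

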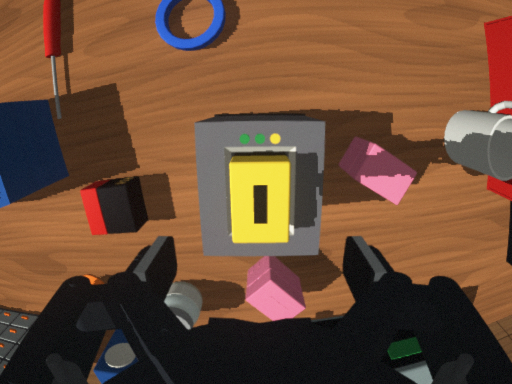

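The pack now stands proud: its outline is 43×63 mm at z=0.157, around (260,198). I'll descend and grasp.

Request:
{"method": "arm_command", "body": {"targets": [{"x":0,"y":0,"z":30,"spin":0},{"x":0,"y":0,"z":30,"spin":0},{"x":0,"y":0,"z":20,"spin":0},{"x":0,"y":0,"z":9,"spin":0},{"x":0,"y":0,"z":0,"spin":0},{"x":0,"y":0,"z":0,"spin":0}]}}

```text
clock: 5.77
eef_pos: [0.5578, 0.2055, 0.3047]
tcp_rot: [0.164, 3.137, 0.0]
ft_force: [1.5, -0.7, 0.8]
gripper_width: 0.0854
gripper_force: 0.0
```

Request:
{"method": "arm_command", "body": {"targets": [{"x":0,"y":0,"z":0,"spin":0},{"x":0,"y":0,"z":0,"spin":0},{"x":0,"y":0,"z":0,"spin":0},{"x":0,"y":0,"z":0,"spin":0},{"x":0,"y":0,"z":0,"spin":0},{"x":0,"y":0,"z":0,"spin":0},{"x":0,"y":0,"z":0,"spin":0},{"x":0,"y":0,"z":0,"spin":0}], "fingers": 0}}

```text
clock: 6.43
eef_pos: [0.5577, 0.2055, 0.3044]
tcp_rot: [0.164, 3.136, 0.001]
ft_force: [2.4, 0.8, 3.7]
gripper_width: 0.0429
gripper_force: 66.2
```

Request:
{"method": "arm_command", "body": {"targets": [{"x":0,"y":0,"z":-10,"spin":0},{"x":0,"y":0,"z":-20,"spin":0},{"x":0,"y":0,"z":-35,"spin":0},{"x":0,"y":0,"z":-35,"spin":0},{"x":0,"y":0,"z":0,"spin":0}]}}

```text
clock: 6.85
eef_pos: [0.5577, 0.2055, 0.4108]
tcp_rot: [0.163, 3.13, 0.003]
ft_force: [0.1, 0.3, -0.8]
gripper_width: 0.0431
gripper_force: 65.8
```

Request:
{"method": "arm_command", "body": {"targets": [{"x":0,"y":-20,"z":0,"spin":0},{"x":0,"y":-38,"z":0,"spin":0},{"x":0,"y":-38,"z":0,"spin":0},{"x":0,"y":-38,"z":0,"spin":0},{"x":0,"y":-38,"z":0,"spin":0},{"x":0,"y":-38,"z":0,"spin":0},{"x":0,"y":-38,"z":0,"spin":0},{"x":0,"y":-38,"z":0,"spin":0},{"x":0,"y":-38,"z":0,"spin":0},{"x":0,"y":-38,"z":0,"spin":0},{"x":4,"y":-38,"z":0,"spin":0},{"x":4,"y":-30,"z":0,"spin":0}]}}

```text
clock: 7.85
eef_pos: [0.504, -0.2239, 0.4038]
tcp_rot: [-0.165, -3.136, -0.0]
ft_force: [1.5, -0.1, -1.6]
gripper_width: 0.0429
gripper_force: 65.7
```

Request:
{"method": "arm_command", "body": {"targets": [{"x":0,"y":0,"z":0,"spin":-6.8},{"x":0,"y":0,"z":0,"spin":-6.8},{"x":0,"y":0,"z":0,"spin":0},{"x":0,"y":0,"z":0,"spin":0}]}}

```text
clock: 8.18
eef_pos: [0.5046, -0.2214, 0.4039]
tcp_rot: [0.203, -3.134, -0.001]
ft_force: [1.1, -0.1, -2.1]
gripper_width: 0.0429
gripper_force: 65.5
```

Run:
```python
from h import *
togo(.504,-.2275,7.7)
i=camera_info('wrist'); np.save('i5.npy',i,allow_pickle=True); a=snap('wrist','w5.png')
```

```text
t 8.18 p [ 0.5046 -0.2214  0.4039] xyz [ 1.4 -5.9 -0. ] spin -0.3 zax [-0.001  0.    -1.   ] F [ 1.1 -0.1 -2.1] w 0.0429
```

View pics/w5.png

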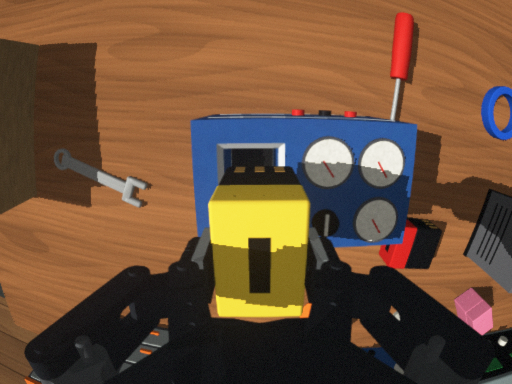

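The slot shows ahead of the held pack: its trim's near edge runs from about (218,144) to (285,144), and the meter top's front edge runs from (192,122) to (415,125). I'll refine the slot position from these edges.

Run:
```python
from h import *
i=np.load('i5.npy',allow_pickle=True).item()
a=cv2.imread('pics/w5.png').astype(int) #bgr
mn=a.min(2)
for r in (150,155,160): print(r,[(c,int(mn[r,c])) for c in range(212,294,1) if abs(mn[r,c]-mn[r,c-1])>15])
for c in (230,250,270): print(c,[(r,a[r,c].tolist()) for r in range(108,166,1) if abs(a[r,c]-a[r-1,c]).max()>15])
for n,u,v in [('trimL',218,150),('trimR',285,150),('front trim',230,144),('front trim',272,144),('mL',193,122),('mR',415,125)]:
    print(n,atz('wrist',u,v,.128,i)[:2].round(4))
# predicted pixels for hypothesis
def proj(P):
    R=cv2.Rodrigues(np.array(i['rvec'],float))[0];q=R@P+np.array(i['tvec']).ravel();K=np.array(i['camera_matrix'])
    r=np.hypot(*q[:2]);th=np.arctan2(r,q[2]);return K[:2,2]+K[0,0]*th*q[:2]/r
cx,cy,y=.504,-.2275,np.radians(7.7)
for n,p in [('mR',(-.059,.15)),('mL',(-.059,-.05)),('funnelL',(-.0385,-.0285)),('funnelR',(-.0385,.0285))]:
    c,s=np.cos(y),np.sin(y);print(n,proj(np.array([cx+c*p[0]-s*p[1],cy+s*p[0]+c*p[1],.128])).round(1))
```

```text
150 [(216, 70), (217, 94), (223, 65), (224, 37), (231, 44), (277, 76), (278, 174), (279, 241), (284, 221), (285, 110), (286, 54)]
155 [(217, 93), (223, 66), (224, 39), (231, 52), (232, 32), (277, 99), (278, 196), (279, 242), (284, 222), (285, 86), (286, 45)]
160 [(217, 91), (223, 80), (224, 44), (231, 58), (232, 36), (274, 34), (277, 93), (278, 195), (279, 242), (285, 94), (286, 48)]
230 [(113, [86, 112, 158]), (114, [129, 129, 139]), (115, [89, 70, 64]), (116, [125, 110, 101]), (117, [150, 139, 133]), (118, [110, 75, 56]), (119, [140, 78, 45]), (120, [159, 91, 52]), (143, [162, 136, 124]), (144, [161, 162, 160]), (148, [111, 106, 103]), (149, [70, 50, 44]), (150, [59, 39, 28])]
250 [(113, [88, 102, 139]), (114, [103, 88, 84]), (115, [86, 63, 51]), (116, [119, 108, 101]), (118, [110, 69, 48]), (119, [144, 84, 49]), (143, [161, 140, 132]), (144, [163, 161, 159]), (148, [89, 91, 90]), (149, [36, 33, 34])]
270 [(113, [100, 115, 144]), (114, [121, 105, 99]), (115, [90, 67, 55]), (116, [126, 112, 105]), (118, [121, 74, 52]), (119, [148, 84, 48]), (142, [156, 99, 64]), (143, [160, 140, 130]), (144, [163, 161, 161]), (148, [91, 91, 92]), (149, [44, 41, 42])]
trimL [ 0.476  -0.2605]
trimR [ 0.469  -0.2049]
front trim [ 0.4698 -0.251 ]
front trim [ 0.4654 -0.2163]
mL [ 0.4548 -0.284 ]
mR [ 0.4278 -0.0905]
mR [418.8 123.2]
mL [192.2 118.9]
funnelL [218.2 142.5]
funnelR [286.7 141.9]
```

Request:
{"method": "arm_command", "body": {"targets": [{"x":1.4,"y":-7.4,"z":0,"spin":-0.3},{"x":0,"y":0,"z":25,"spin":0},{"x":0,"y":0,"z":22,"spin":0},{"x":0,"y":0,"z":0,"spin":0},{"x":0,"y":0,"z":0,"spin":0}]}}

```text
clock: 8.65
eef_pos: [0.5043, -0.2288, 0.3567]
tcp_rot: [0.216, -3.132, -0.002]
ft_force: [0.7, -0.5, -1.6]
gripper_width: 0.0425
gripper_force: 65.5
```

Run:
```python
from h import *
togo(.5042,-.229,7.7)
i=camera_info('wrist'); np.save('i6.npy',i,allow_pickle=True); a=snap('wrist','w6.png')
```

```text
t 8.65 p [ 0.5043 -0.2288  0.3567] xyz [ 0.2 -0.2  0. ] spin 0.2 zax [-0.002  0.001 -1.   ] F [ 0.7 -0.5 -1.6] w 0.0425
```

View pics/w6.png

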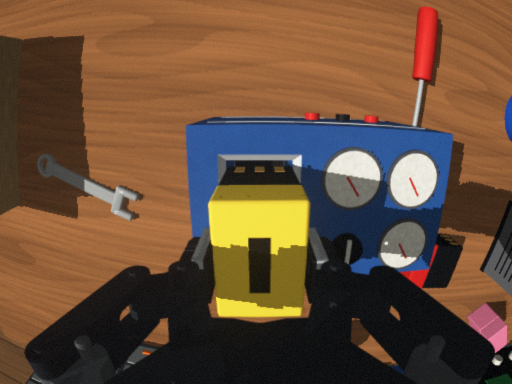

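The pack's lower edge at (232–290,167) sits centred between the trim edges (218–301,158). I'll lower it into the slot.

Request:
{"method": "arm_command", "body": {"targets": [{"x":0,"y":0,"z":6,"spin":0},{"x":0,"y":0,"z":6,"spin":0},{"x":0,"y":0,"z":5,"spin":0},{"x":0,"y":0,"z":0,"spin":0}]}}

```text
clock: 9.03
eef_pos: [0.5043, -0.2288, 0.3392]
tcp_rot: [0.217, -3.133, -0.001]
ft_force: [0.2, 1.1, -2.1]
gripper_width: 0.0431
gripper_force: 65.5
```

Request:
{"method": "arm_command", "body": {"targets": [{"x":0,"y":0,"z":6,"spin":0},{"x":0,"y":0,"z":6,"spin":0},{"x":0,"y":0,"z":6,"spin":0},{"x":0,"y":0,"z":0,"spin":0}]}}

```text
clock: 9.37
eef_pos: [0.5042, -0.2288, 0.3206]
tcp_rot: [0.217, -3.132, -0.002]
ft_force: [-0.0, -0.3, -3.1]
gripper_width: 0.043
gripper_force: 65.5
```

Request:
{"method": "arm_command", "body": {"targets": [{"x":0,"y":0,"z":5,"spin":0},{"x":0,"y":0,"z":5,"spin":0},{"x":0,"y":0,"z":4.5,"spin":0},{"x":0,"y":0,"z":0,"spin":0}]}}

```text
clock: 9.7
eef_pos: [0.5042, -0.2288, 0.3065]
tcp_rot: [0.217, -3.133, -0.001]
ft_force: [-0.6, 0.4, -2.9]
gripper_width: 0.0429
gripper_force: 65.5
```

Request:
{"method": "arm_command", "body": {"targets": [{"x":0,"y":0,"z":1.5,"spin":0},{"x":0,"y":0,"z":0,"spin":0}]}}

```text
clock: 9.87
eef_pos: [0.5044, -0.2289, 0.3059]
tcp_rot: [0.217, -3.134, -0.0]
ft_force: [-0.6, 0.1, -1.8]
gripper_width: 0.0431
gripper_force: 65.5
```

Request:
{"method": "arm_command", "body": {"targets": [{"x":0,"y":0,"z":0,"spin":0},{"x":0,"y":0,"z":0,"spin":0},{"x":0,"y":0,"z":0,"spin":0},{"x":0,"y":0,"z":0,"spin":0},{"x":0,"y":0,"z":0,"spin":0},{"x":0,"y":0,"z":0,"spin":0}], "fingers": 0.72}}

```text
clock: 10.37
eef_pos: [0.5044, -0.2289, 0.3062]
tcp_rot: [-0.217, 3.134, -0.0]
ft_force: [-0.5, 0.7, -0.3]
gripper_width: 0.0613
gripper_force: 0.0
```

Request:
{"method": "arm_command", "body": {"targets": [{"x":0,"y":0,"z":-10,"spin":0},{"x":0,"y":0,"z":-25,"spin":0},{"x":0,"y":0,"z":-30,"spin":0},{"x":0,"y":0,"z":-25,"spin":0},{"x":0,"y":0,"z":0,"spin":0},{"x":0,"y":0,"z":0,"spin":0}]}}

```text
clock: 10.87
eef_pos: [0.5045, -0.2289, 0.3981]
tcp_rot: [-0.217, 3.131, -0.003]
ft_force: [0.6, 0.8, -0.9]
gripper_width: 0.0613
gripper_force: 0.0
```

Run:
```python
from h import *
togo(.5042,-.229,7.7)
i=camera_info('wrist'); a=snap('wrist','w7.png').astype(int)
m=(a[...,0]>150)&(a[...,1]>130)&(a[...,2]<90)
for z in (.127,.157): print(rect('wrist',m,z,i))
```

```text
t 10.87 p [ 0.5045 -0.2289  0.3981] xyz [ 0.3 -0.  -0. ] spin 0.2 zax [ 0.003 -0.002 -1.   ] F [ 0.6  0.8 -0.9] w 0.0613
(((0.5125871300697327, -0.22863872349262238), (0.07436958700418472, 0.04955776408314705), 8.392104148864746), array([ 230,  155,   60,   83, 4101], dtype=int32))
(((0.5027139186859131, -0.2299446165561676), (0.0650748685002327, 0.04336406663060188), 8.392105102539062), array([ 230,  155,   60,   83, 4101], dtype=int32))
```

View pics/w7.png

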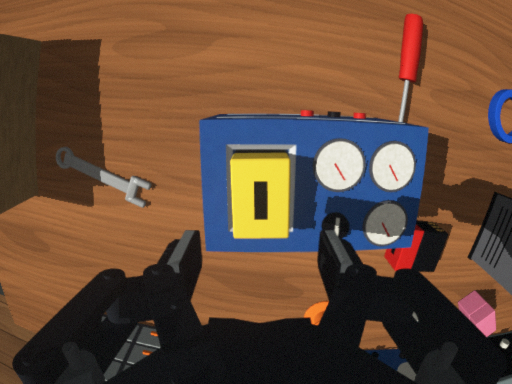

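The pack stands upright in the meter slot at (260,197), proud by 29 mm. I'll close the fingers and push.

Request:
{"method": "arm_command", "body": {"targets": [{"x":0.8,"y":-0.5,"z":0,"spin":0},{"x":0,"y":0,"z":0,"spin":0},{"x":0,"y":0,"z":0,"spin":0},{"x":0,"y":0,"z":0,"spin":0},{"x":0,"y":0,"z":0,"spin":0},{"x":0,"y":0,"z":0,"spin":0},{"x":0,"y":0,"z":25,"spin":0},{"x":0,"y":0,"z":25,"spin":0},{"x":0,"y":0,"z":11,"spin":0},{"x":0,"y":0,"z":3,"spin":0},{"x":0,"y":0,"z":0,"spin":0}], "fingers": 0}}

```text
clock: 11.83
eef_pos: [0.5036, -0.2295, 0.3316]
tcp_rot: [0.217, -3.133, -0.001]
ft_force: [-0.0, 0.4, -0.4]
gripper_width: 0.0004
gripper_force: 0.0
```

Request:
{"method": "arm_command", "body": {"targets": [{"x":0,"y":0,"z":1.5,"spin":0},{"x":0,"y":0,"z":1.5,"spin":0},{"x":0,"y":0,"z":1.5,"spin":0},{"x":0,"y":0,"z":1.5,"spin":0},{"x":0,"y":0,"z":0,"spin":0}]}}

```text
clock: 12.25
eef_pos: [0.5039, -0.2296, 0.3266]
tcp_rot: [-0.217, 3.133, -0.001]
ft_force: [2.2, -0.1, 3.8]
gripper_width: -0.0001
gripper_force: 1.9
```

Request:
{"method": "arm_command", "body": {"targets": [{"x":0,"y":0,"z":2,"spin":0},{"x":0,"y":0,"z":2,"spin":0},{"x":0,"y":0,"z":2,"spin":0},{"x":0,"y":0,"z":2,"spin":0},{"x":0,"y":0,"z":2,"spin":0},{"x":0,"y":0,"z":2,"spin":0},{"x":0,"y":0,"z":0,"spin":0}]}}

```text
clock: 12.83
eef_pos: [0.5039, -0.2296, 0.3143]
tcp_rot: [-0.217, 3.133, -0.001]
ft_force: [1.3, -0.3, 4.6]
gripper_width: 0.0001
gripper_force: 2.4
```

Request:
{"method": "arm_command", "body": {"targets": [{"x":0,"y":0,"z":2,"spin":0},{"x":0,"y":0,"z":2,"spin":0},{"x":0,"y":0,"z":2,"spin":0},{"x":0,"y":0,"z":2,"spin":0},{"x":0,"y":0,"z":2,"spin":0},{"x":0,"y":0,"z":2,"spin":0},{"x":0,"y":0,"z":0,"spin":0}]}}

```text
clock: 13.42
eef_pos: [0.5039, -0.2297, 0.3023]
tcp_rot: [-0.217, 3.133, -0.001]
ft_force: [1.5, -1.1, 7.1]
gripper_width: 0.0001
gripper_force: 2.8
```

Request:
{"method": "arm_command", "body": {"targets": [{"x":0,"y":0,"z":2,"spin":0},{"x":0,"y":0,"z":2,"spin":0},{"x":0,"y":0,"z":1.5,"spin":0},{"x":0,"y":0,"z":0,"spin":0}]}}

```text
clock: 13.75
eef_pos: [0.5039, -0.2297, 0.2969]
tcp_rot: [-0.217, 3.133, -0.001]
ft_force: [0.8, -0.8, 6.3]
gripper_width: -0.0002
gripper_force: 3.1
```

Request:
{"method": "arm_command", "body": {"targets": [{"x":0,"y":0,"z":1,"spin":0},{"x":0,"y":0,"z":1,"spin":0},{"x":0,"y":0,"z":0,"spin":0}]}}

```text
clock: 14.0
eef_pos: [0.5039, -0.2297, 0.2951]
tcp_rot: [-0.217, 3.133, -0.001]
ft_force: [0.4, -0.1, 6.7]
gripper_width: -0.0003
gripper_force: 3.3
```

Request:
{"method": "arm_command", "body": {"targets": [{"x":0,"y":0,"z":1,"spin":0},{"x":0,"y":0,"z":1,"spin":0},{"x":0,"y":0,"z":0,"spin":0}]}}

```text
clock: 14.25
eef_pos: [0.5039, -0.2297, 0.2932]
tcp_rot: [-0.217, 3.133, -0.001]
ft_force: [0.8, -0.9, 7.1]
gripper_width: 0.0003
gripper_force: 3.4
```

Request:
{"method": "arm_command", "body": {"targets": [{"x":0,"y":0,"z":1,"spin":0},{"x":0,"y":0,"z":1,"spin":0},{"x":0,"y":0,"z":0,"spin":0}]}}

```text
clock: 14.5
eef_pos: [0.5039, -0.2297, 0.2913]
tcp_rot: [-0.217, 3.133, -0.002]
ft_force: [-0.4, -0.4, 8.2]
gripper_width: 0.0002
gripper_force: 4.2
```

Request:
{"method": "arm_command", "body": {"targets": [{"x":0,"y":0,"z":1,"spin":0},{"x":0,"y":0,"z":0.5,"spin":0},{"x":0,"y":0,"z":0,"spin":0}]}}

```text
clock: 14.75
eef_pos: [0.5039, -0.2297, 0.2903]
tcp_rot: [-0.217, 3.132, -0.002]
ft_force: [-1.1, 0.4, 12.4]
gripper_width: -0.0003
gripper_force: 6.4
```

Request:
{"method": "arm_command", "body": {"targets": [{"x":0,"y":0,"z":0.6,"spin":0},{"x":0,"y":0,"z":0,"spin":0},{"x":0,"y":0,"z":0,"spin":0}]}}

```text
clock: 15.0
eef_pos: [0.5039, -0.2297, 0.29]
tcp_rot: [-0.217, 3.132, -0.003]
ft_force: [-1.5, 0.6, 14.3]
gripper_width: 0.0001
gripper_force: 7.2
```

Request:
{"method": "arm_command", "body": {"targets": [{"x":0,"y":0,"z":-4,"spin":0},{"x":0,"y":0,"z":-8,"spin":0},{"x":0,"y":0,"z":-20,"spin":0},{"x":0,"y":0,"z":-35,"spin":0},{"x":0,"y":0,"z":-40,"spin":0},{"x":0,"y":0,"z":0,"spin":0},{"x":0,"y":0,"z":0,"spin":0},{"x":0,"y":0,"z":0,"spin":0},{"x":0,"y":0,"z":0,"spin":0},{"x":0,"y":0,"z":0,"spin":0},{"x":0,"y":0,"z":0,"spin":0},{"x":0,"y":0,"z":0,"spin":0}]}}

```text
clock: 16.0
eef_pos: [0.5037, -0.2295, 0.3947]
tcp_rot: [0.217, -3.133, -0.001]
ft_force: [0.5, -0.1, -0.2]
gripper_width: 0.0002
gripper_force: 0.0
```

Run:
```python
from h import *
togo(.5042,-.229,7.7)
i=camera_info('wrist'); a=snap('wrist','w8.png').astype(int)
m=(a[...,0]>150)&(a[...,1]>130)&(a[...,2]<90)
for z in (.127,.157): print(rect('wrist',m,z,i))
```

```text
t 16.0 p [ 0.5037 -0.2295  0.3947] xyz [-0.6  0.4 -0. ] spin 0.2 zax [-0.001  0.001 -1.   ] F [ 0.5 -0.1 -0.2] w 0.0002
(((0.5042788982391357, -0.22983619570732117), (0.0630742684006691, 0.04316333308815956), 8.952219009399414), array([ 233,  154,   53,   73, 3320], dtype=int32))
(((0.49520960450172424, -0.23106929659843445), (0.05508905276656151, 0.03769881650805473), 8.952177047729492), array([ 233,  154,   53,   73, 3320], dtype=int32))
```

View pics/w8.png

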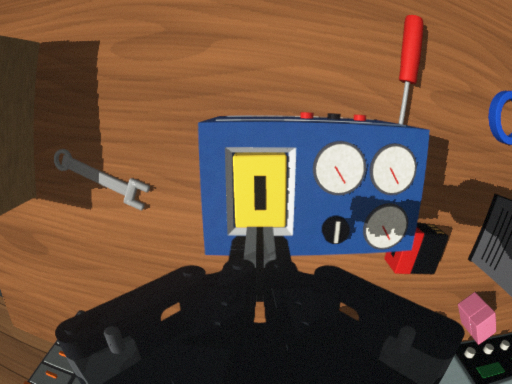

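The pack at (260,191) is flush in the meter: its outline is 63×43 mm at z=0.127, and it stays down. The robot is clear of everything, so I'm handing in.

```bash
python3 -c "
from bench import order; print(order.hand_in())"
```

```text
the job is handed in; nothing more can be done
None
```

The yellow-topped pack is out of the charger and caught flush in the blue meter's bay. The highest push force I read was about 14 N, it took about 16 s of the 54 s allowed, and the job is handed in.

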